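# Find where the sample carousel rubs and record the place

### The job

The carousel of the sample changer rubs at one hidden place of its turn. Turn it slowly and gently, with a light grip on its orange crank knob, feel where the drag rises, and leave it standing in the middle of the tight spot, where it drags most; then, with the carousel standing there and not before, press the green button on the recorder box all the way down, gently, and let go of everything. Leave the other things on the bench alone.

Things in the scene. Friction and masses are not known exactly. Their poses are not given: they have to be found in the camera images.
- changer: White round housing of the sample changer, fixed to the bench, 236 mm across and 60 mm high, with a grey block (44 x 60 x 79 mm high, yellow line on top) against its rim on its own +x side, out to 149 mm from the axis. Origin: centre of its underside, on the carousel's vertical axis; z up.
- carousel: Aluminium disc on the housing, 202 mm across, top 80 mm above the bench (tube caps and hub up to 10 mm more). Turns about the vertical axis through the changer's origin, either way, no stops. Origin on the axis, 66 mm up; its +x points to the crank knob. Free, it turns with about 1 N sideways at the knob; at the middle of the tight spot about 7 to 9 N, and it stays put when let go.
- shoe: Hidden spring shoe in the housing under the grey block; its origin is fixed, 81.5 mm from the axis on the housing's +x side, 42 mm up. It presses on the carousel only at the one tight spot per turn, about 0.5 rad wide, alike on both sides of its middle; turning into it feels harder than turning out, so feel both ways. Its angle cannot be seen, differs each time, 0.5 rad or more from the start.
- crank (a point): Centre of the orange crank knob: an upright cylinder 26 mm across, from 86 to 130 mm above the bench, its axis 65 mm from the carousel's. This point is on its axis, 110 mm up. It spins freely on its own pin, so it may be gripped while the carousel is cranked round with the hand's heading unchanged. A grip of 20 N is plenty; over 50 N is too hard for it.
- recorder: White recorder box, fixed to the bench, 110 x 100 x 55 mm high, with a green push button on its top, off centre. Origin: centre of its underside.
- record_top (a point): Centre of the top of the green push button (28 mm across, in a steel collar 44 mm across), 77 mm above the bench when up. Pressed straight down.
- record (a joint): Travel of the green button: 0 up, 0.006 m fully down; a spring brings it back. Fully down takes 5 N.
- well_plate: Loose pink multi-well plate, 85 x 127 x 15 mm, to be left alone. Origin: centre of its underside.
- tube_rack: Loose blue rack of capped tubes, 80 x 190 x 64 mm, to be left alone. Origin: centre of its underside.
- medium: Loose pink bottle, 64 mm across, 130 mm high, to be left alone. Origin: centre of its underside.
- tip_box: Loose orange box of pipette tips, 85 x 122 x 57 mm, to be left alone. Origin: centre of its underside.
- beaker: Loose glass beaker, 72 mm across, 85 mm high, to be left alone. Origin: centre of its underside.
- pipette: Loose multichannel pipette lying on the bench, about 330 mm long, to be left alone.

How it is judged:
On the way, in this order (a step that is already met when the one before it is completed fails the run):
1. the carousel stands still in the middle of the tight spot, the green button up (contact force between carousel and shoe above 6.5 N and angular speed of carousel below 0.1 rad/s and value of joint record below 0.001 m), for 0.5 s.
2. the green button is pressed all the way down with the carousel at the tight spot (value of joint record above 0.005 m and contact force between carousel and shoe above 6.5 N), for 0.05 s.
At the end, for the whole second after the job is handed in: The carousel stands still near the middle of its tight spot (the hidden shoe presses on it with more than 6.5 N of some 9 N at the middle: within about 0.15 rad), and the green button, pressed there, is up again (contact force between carousel and shoe above 6.5 N and angular speed of carousel below 0.05 rad/s and value of joint record below 0.001 m); the robot touches nothing.
It fails at once if the button is pressed while the carousel is not at the tight spot (value of joint record above 0.003 m and contact force between carousel and shoe below 5 N).
It fails at once if the carousel is spun fast (over 5 rad/s) (angular speed of carousel above 5 rad/s).
It fails at once if the button is pressed with more than 30 N (contact force between anything else and recorder above 30 N).
It fails at once if another thing on the bench is moved by more than 20 mm (distance of any of well_plate, tube_rack, medium, tip_box, beaker, pipette from where it was at the start of the episode above 0.02 m).
It fails at once if the crank is squeezed or wrenched: the forces of both fingers on the knob and carousel add up to more than 130 N (contact force between the fingers and carousel above 130 N).
It also fails if it takes over 72 s, if anything falls off the work surface, if the arm or the gripper's body presses on something with over 40 N, if the wrist force passes 120 N, or if a joint passes its speed limit or range.

### The arm

A 6-joint arm with a two-finger parallel gripper is mounted at the origin on the work surface. World frame = base frame: x ahead of the robot, y to its left, z up, the work surface at z = 0. Lengths are in m, angles in rad, forces in N, time in s.
With the tool pointing down it reaches from about 0.35 to 0.925 m from the base axis. Payload 6.4 kg.
Tool frame: the origin (TCP) lies at the very end of the fingers, on their centre line; the grasp point (between the pads) lies 19 mm behind it; x points along the fingers, y is the direction in which the jaws open and shut, and the axes are right-handed (so a half turn about x gives the same grasp; the last joint's range is limited). The gripper opens to 85 mm and grips with 20 to 120 N. Pads are 22 mm wide; open, the fingers measure 114 mm over their backs; the gripper's body (76 mm by 85 mm) begins 54 mm behind the grasp point. The pads swing forward as they close: fully open they stand 13 mm farther back than shut.
Start: joints at [-1.283, 0.245, 1.558, -0, 1.339, -0.174], TCP at [0.29, -0.582, 0.231] pointing down, gripper open.
Joint ranges: [-3.13, 3.13], [-1.02, 2.26], [0.13, 2.54], [-0.95, 4.09], [0.21, 2.88], [-2.74, 2.74]. Speed limits (rad/s): [2.57, 2.57, 3.14, 3.14, 3.14, 3.14].

### API

Orientations are given as a unit quaternion [x, y, z, w].
In Python, from bench import r, imaging gives the robot as it stands. The module is installed in compiled form; this text tells all that it offers.
- The arm moves only by the shell command python3 -m inch 'ROWS'. ROWS is JSON, a list of rows, each a list of 5 numbers: the closure, from -1 (fully open) to 1 (shut), so that 0 is half open, then the shift along the tool's x, y, z in cm, then the turn about the tool's x in rad. In form: [[hand, tx, ty, tz, turn], ...]. A call has 1 to 10 rows; each row shifts and turns the commanded pose from where the row before left it, along the tool's axes as they then stand; what a row does not reach is not made up. A row lasts 1/8 s, in which the tool goes at most 62.5 mm and 10.7 degrees, less where a joint would pass 70% of its speed; a pose out of reach is approached as far as the arm can. A call is refused whole if a number of a shift passes 6.25 or a number of a turn 0.188, either way. A call with a gripper value outside its range is refused whole. The fingers move at their own pace and stop on an object; the grip force is fixed at half the most. Time passes only in rows, so rows that do not move let the fingers close. It gives the time, the measured TCP pose, the force and the opening at its end, in the units of the state.
- r.read_state(): the state, without advancing time (a new reading comes with each control period).
- imaging.snapshot(name): name is "side" or "top"; returns a dict with "frame" (480x640x3 uint8, red, green, blue), "depth" (480x640 float32, m along the optical axis (not along the pixel's ray), 0 where there is no reading), "fx", "fy", "cx", "cy" (pixels), "k1" (the pictures are not rectified: a ray, as slopes to the right and down, at radius r is drawn at 1 + k1 r^2 times it, then the intrinsics apply), "pose" (4x4, takes a point from camera to world coordinates). Camera axes: x right, y down, z forward; pixel columns grow to the right and rows downward; lengths in m; the calibration is good to about 2 mm. A picture is of the moment at which its call begins.
- r.finish_job(): hands the job in, once; it reports no verdict.
Trained networks look in the newest picture that a camera, given by its name, has taken for a name from the list of things; names that differ only in an ending like _2 or _b are one class to them, and where a whole thing is asked for, a point or a joint stands for the part that bears it (a point fixed in the world has none). Each returns a list of dicts, best first, with "conf" (0 to 1); they miss things now and then, are a little off and sometimes report something else, mostly with a low value. They report only what shows in the picture. A call takes as long as a camera call.
- imaging.boxes_of(camera, query): "rect" ([centre column, centre row, width, height] in pixels, round what is visible of it).
The state is a dict: "clock": time; "q": joint angles; "qd": joint speeds; "joint_efforts": joint torques, N m; "position": TCP position; "orientation": TCP orientation; "contact_force": force on the tool from outside, world axes, zero at the start; "wrist_torque": the same for the moment, N m; "width": opening from 0.0 (shut) to 1.0 (fully open).
Only numpy, scipy, OpenCV 4.12 (cv2) and the standard library are available. Lean on these libraries where they do the work, as an engineer would, in place of code of your own. Each camera call takes 0.05 s, during which the arm holds its last target.

## Working session

There is one attempt and no reset: what is moved stays moved. The work goes in short steps, Python scripts to look and compute and a shell command to move; the robot and the scene stay as the last step left them, time stands still between calls to the robot, and variables do not carry over. Pictures are saved under pics/ and viewed, and the job is handed in when it is done.

```bash
mkdir -p pics; cat > h.py <<'E'
import numpy as np,cv2
from bench import r,imaging
from scipy.spatial.transform import Rotation as R
def shot(c,n):
    s=imaging.snapshot(c); cv2.imwrite(f'pics/{n}.png',s['frame'][:,:,::-1]); return s
def ray(s,u,v):
    x=(u-s['cx'])/s['fx'];y=(v-s['cy'])/s['fy'];a,b=x,y
    for _ in range(20):
        k=1+s['k1']*(a*a+b*b);a,b=x/k,y/k
    return np.array([a,b,1.])
def atz(s,u,v,z):
    P=np.array(s['pose']);d=P[:3,:3]@ray(s,u,v);o=P[:3,3];return o+d*(z-o[2])/d[2]
def proj(s,p):
    P=np.array(s['pose']);c=P[:3,:3].T@(np.array(p)-P[:3,3]);a,b=c[:2]/c[2];k=1+s['k1']*(a*a+b*b)
    return s['fx']*a*k+s['cx'],s['fy']*b*k+s['cy']
E
python3 - <<'E'
from h import *
for c in('top','side'):
    s=shot(c,c+'0');print(c,np.round(s['pose'],3).tolist(),s['fx'],s['k1'])
    for q in('crank','record_top','changer','carousel','recorder','record'):
        for d in imaging.boxes_of(c,q)[:2]:print(q,np.round(d['rect'],1),d['conf'])
st=r.read_state();print(st);print(R.from_quat(st['orientation']).as_matrix().round(3))
E
```

```text
top [[-0.002, -0.997, 0.079, 0.439], [-1.0, 0.004, 0.015, -0.044], [-0.016, -0.079, -0.997, 1.601], [0.0, 0.0, 0.0, 1.0]] 462.90917095429614 -0.11815500229737434
record_top [163.7 272.6  33.   19.1] 0.22
changer [291.2 242.2  76.1  77.3] 0.65
carousel [293.  247.7  57.8  56.2] 0.69
recorder [399.4 247.2  31.3  32.8] 0.7
record [203.  233.7  22.2  20.5] 0.42
side [[-0.988, -0.113, 0.102, 0.435], [-0.152, 0.642, -0.751, 0.899], [0.019, -0.758, -0.652, 0.903], [0.0, 0.0, 0.0, 1.0]] 467.1853435689399 -0.006156525855722971
crank [294.4 265.2  12.9  17.5] 0.71
changer [315.  286.  109.2  83.6] 0.94
carousel [333.9 452.7  42.9  54.6] 0.61
carousel [321.2 274.2  83.1  60.3] 0.57
recorder [336.2 204.9  40.   31.2] 0.55
record [345.3 194.    6.6   6. ] 0.55
{'clock': 0.7, 'q': array([-1.28310111e+00,  2.45098061e-01,  1.55778946e+00, -3.63582500e-08,
        1.33865881e+00, -1.74111313e-01]), 'qd': array([ 0.00194442,  0.00139736,  0.00141398,  0.00046545, -0.00181074,
        0.00104928]), 'joint_efforts': array([-1.05956806e-03, -4.29403389e+01, -3.26361144e+01, -1.22911620e-04,
        4.46712793e-04,  3.28101748e-06]), 'position': array([ 0.28962412, -0.58193766,  0.23129717]), 'orientation': array([ 0.68834114,  0.16180993, -0.6883393 ,  0.16184262]), 'contact_force': array([-0.94118358, -0.72238588,  0.06059649]), 'wrist_torque': array([-0.04017225,  0.00059592,  0.01737775]), 'width': 1.0016126367964509}
[[ 0.     0.446 -0.895]
 [-0.    -0.895 -0.446]
 [-1.     0.     0.   ]]
```

View pics/top0.png

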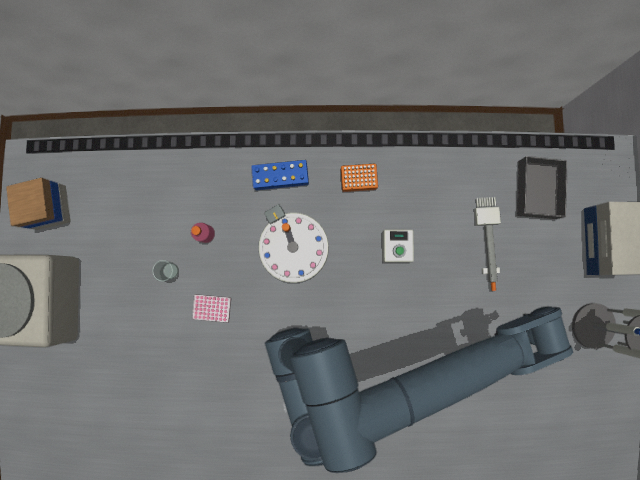

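View pics/side0.png

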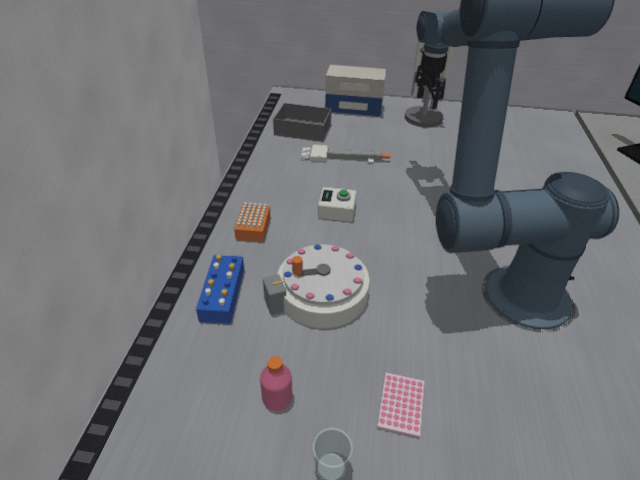

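```bash
cat >> h.py <<'E'
def blob(s,lo,hi,box,minA=5):
    hsv=cv2.cvtColor(s['frame'],cv2.COLOR_RGB2HSV);m=cv2.inRange(hsv,np.array(lo),np.array(hi))
    x0,y0,x1,y1=box;k=np.zeros_like(m);k[y0:y1,x0:x1]=m[y0:y1,x0:x1]
    n,l,st,c=cv2.connectedComponentsWithStats(k)
    if n<2:return None
    i=1+np.argmax(st[1:,4]);return c[i],st[i]
E
python3 - <<'E'
from h import *
t=shot('top','t1');s=shot('side','s1')
ko=blob(t,(5,150,80),(18,255,255),(250,205,330,290));print('knob top',ko,atz(t,*ko[0],.13))
ks=blob(s,(5,150,80),(18,255,255),(270,240,380,300));print('knob side',ks,atz(s,*ks[0],.112))
g=(45,90,30),(85,255,255)
b=blob(t,*g,(385,240,415,265));print('btn',b,atz(t,*b[0],.077))
b=blob(s,*g,(330,180,360,205));print('btn s',b,atz(s,*b[0],.077))
# block corners / disc centre
print('disc',atz(t,293.5,247,.06), atz(t,275,213,.079),atz(s,321,274,.08))
for n,im in(('t',t),('s',s)):
    x=(250,200) if n=='t' else (255,235)
    cv2.imwrite(f'pics/z{n}.png',cv2.resize(im['frame'][x[1]:x[1]+90,x[0]:x[0]+120,::-1],None,fx=6,fy=6,interpolation=2))
E
```

```text
knob top (array([285.66666667, 227.02083333]), array([282, 223,   8,   9,  48], dtype=int32)) [0.58944876 0.09633105 0.13      ]
knob side (array([296.9929078 , 264.65248227]), array([293, 256,   9,  18, 141], dtype=int32)) [0.59114515 0.10077227 0.112     ]
btn (array([399.28571429, 250.30612245]), array([396, 247,   8,   8,  49], dtype=int32)) [ 0.5162367  -0.27385949  0.077     ]
btn s (array([343.35714286, 192.5952381 ]), array([340, 190,   8,   6,  42], dtype=int32)) [ 0.51667777 -0.26789737  0.077     ]
disc [0.52943098 0.07653615 0.06      ] [0.64165564 0.13698004 0.079     ] [0.53299178 0.09082154 0.08      ]
```

View pics/zt.png

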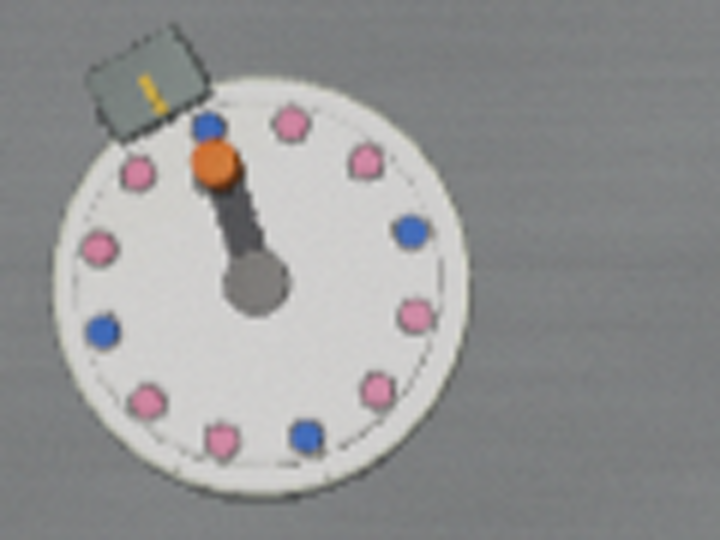

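View pics/zs.png

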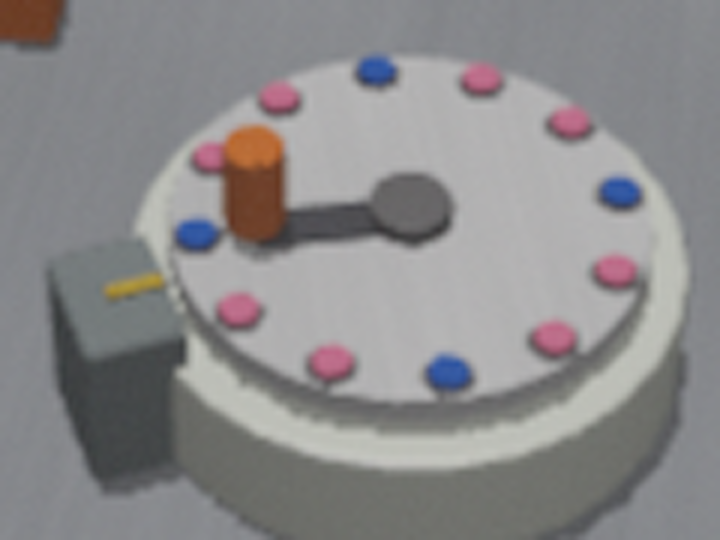

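```bash
python3 - <<'E'
from h import *
t=shot('top','t2');s=shot('side','s2')
print(atz(t,292.8-.08,247.2-.4,.09),atz(s,323.5-.5,269.2-.4,.09))
print(atz(t,285.6,227,.13))
# side knob top: zoom (254,146)->
print(atz(s,255+253/6-.4,235+147/6-.4,.13))
# depth-based of disc, button
for im,u,v in((t,286,227),(t,399,250),(t,293,247),(s,343,192),(s,297,259),(s,323,269)):
    d=im['depth'][v,u];P=np.array(im['pose']);print(u,v,(P[:3,:3]@(ray(im,u,v)*d)+P[:3,3]).round(4))
E
```

```text
[0.52833814 0.07674388 0.09      ] [0.52954711 0.08198479 0.09      ]
[0.58951674 0.09654532 0.13      ]
[0.59163114 0.10028857 0.13      ]
286 227 [0.5893 0.0951 0.1316]
399 250 [ 0.5174 -0.2734  0.0739]
293 247 [0.5273 0.0753 0.0965]
343 192 [ 0.518  -0.2697  0.0778]
297 259 [0.5915 0.0981 0.1283]
323 269 [0.5292 0.0845 0.0918]
```

```bash
python3 -m inch '[[-1,0,-3.17,-3.81,0],[-1,0,-3.17,-3.81,0],[-1,0,-3.17,-3.81,0],[-1,0,-3.17,-3.81,0],[-1,0,-3.17,-3.81,0],[-1,0,-3.17,-3.81,0],[-1,0,-3.17,-3.81,0],[-1,0,-3.17,-3.81,0]]'; python3 -m inch '[[-1,0,-3.17,-3.81,0],[-1,0,-3.17,-3.81,0],[-1,0,-3.17,-3.81,0],[-1,0,-3.17,-3.81,0],[-1,0,-3.17,-3.81,0],[-1,0,-3.17,-3.81,0],[-1,0,-3.17,-3.81,0],[-1,0,0,0,0.15],[-1,0,0,0,0]]'
cat >> h.py <<'E'
AX=np.array([.529,.079])
def info():
    st=r.read_state();M=R.from_quat(st['orientation']).as_matrix();p=st['position'];d=p[:2]-AX
    print('t',round(st['clock'],2),'p',p.round(4),'rad',round(float(np.hypot(*d)),4),'th',round(float(np.arctan2(d[1],d[0])),3),'yaw_y',round(float(np.arctan2(M[1,1],M[0,1])),3),'x',M[:,0].round(3),'q6',st['q'][5].round(3),'F',st['contact_force'].round(2),'w',round(st['width'],3))
    return st,M
E
python3 - <<'E'
from h import *
st,M=info()
print('to knob tool cm',(M.T@(np.array([.5905,.0985,.095])-st['position'])*100).round(2))
E
```

```text
clock: 1.9
position: [0.45, -0.2176, 0.2316]
orientation: [0.689, 0.162, -0.688, 0.162]
contact_force: [0.6, -0.2, 0.2]
width: 1.003
clock: 3.02
position: [0.5894, 0.0989, 0.2312]
orientation: [-0.698, -0.111, 0.698, -0.111]
contact_force: [-0.1, 0.4, 0.2]
width: 1.0
t 3.02 p [0.5894 0.0989 0.2312] rad 0.0636 th 0.318 yaw_y -1.256 x [-0. -0. -1.] q6 1.233 F [-0.15  0.36  0.2 ] w 1.0
to knob tool cm [13.62  0.07 -0.1 ]
```

```bash
python3 -m inch '[[-1,4,0,-0.1,0],[-1,4,0.07,0,0],[-1,3.5,0,0,0],[-1,2.1,0,0,0],[-1,0,0,0,0]]'
python3 - <<'E'
from h import *
info();s=shot('side','s3')
cv2.imwrite('pics/s3z.png',cv2.resize(s['frame'][200:330,230:400,::-1],None,fx=4,fy=4,interpolation=2))
E
```

```text
clock: 3.65
position: [0.5895, 0.0977, 0.0939]
orientation: [-0.697, -0.11, 0.7, -0.11]
contact_force: [-0.2, 0.0, 0.7]
width: 1.003
t 3.65 p [0.5895 0.0977 0.0939] rad 0.0634 th 0.299 yaw_y -1.259 x [-0.003  0.    -1.   ] q6 1.233 F [-0.18  0.04  0.74] w 1.003
```

View pics/s3z.png

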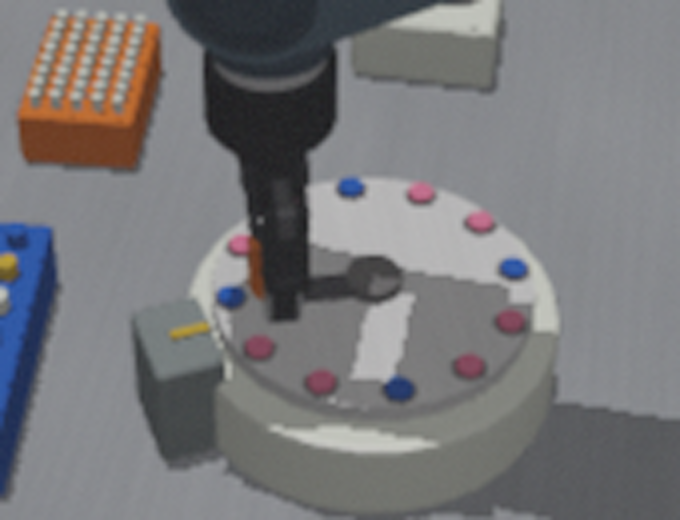

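```bash
python3 -m inch '[[0,0,0,0,0],[0.2,0,0,0,0],[0.2,0,0,0,0],[0.2,0,0,0,0],[0.2,0,0,0,0]]'
python3 - <<'E'
from h import *
info()
E
```

```text
clock: 4.32
position: [0.5906, 0.0981, 0.0953]
orientation: [0.699, 0.11, -0.699, 0.11]
contact_force: [0.4, 0.0, -0.4]
width: 0.401
t 4.33 p [0.5906 0.0981 0.0953] rad 0.0644 th 0.3 yaw_y -1.259 x [ 0.  0. -1.] q6 1.234 F [ 0.44  0.04 -0.44] w 0.401
```

```bash
cat > f.py <<'E'
from h import *
st=r.read_state();M=R.from_quat(st['orientation']).as_matrix();p=st['position'];d=p[:2]-AX;F=M.T@st['contact_force']
print('t %.2f th %.3f rad %.4f z %.3f yaw %.3f | F tool x %.1f y(CCW drag +) %.2f z %.2f w %.3f q6 %.2f'%(st['clock'],np.arctan2(d[1],d[0]),np.hypot(*d),p[2],np.arctan2(M[1,1],M[0,1]),*F,st['width'],st['q'][5]))
E
python3 -m inch '[[0.33,0,0,0,0],[0.33,0,0,0,0],[0.33,0,0,0,0]]';python3 f.py
for i in 1; do
python3 -m inch '[[0.33,0,-0.325,0.008,-0.05],[0.33,0,-0.325,0.008,-0.05]]' >/dev/null;python3 f.py
python3 -m inch '[[0.33,0,-0.325,0.008,-0.05],[0.33,0,-0.325,0.008,-0.05]]' >/dev/null;python3 f.py
python3 -m inch '[[0.33,0,-0.325,0.008,-0.05],[0.33,0,-0.325,0.008,-0.05]]' >/dev/null;python3 f.py
done
```

```text
clock: 4.7
position: [0.5906, 0.098, 0.0953]
orientation: [0.699, 0.11, -0.699, 0.11]
contact_force: [0.2, -0.4, -0.0]
width: 0.334
t 4.70 th 0.299 rad 0.0645 z 0.095 yaw -1.259 | F tool x 0.0 y(CCW drag +) 0.45 z -0.03 w 0.334 q6 1.23
t 4.95 th 0.399 rad 0.0644 z 0.095 yaw -1.157 | F tool x -0.0 y(CCW drag +) 0.95 z 0.91 w 0.334 q6 1.14
t 5.20 th 0.501 rad 0.0643 z 0.095 yaw -1.057 | F tool x -0.1 y(CCW drag +) 0.84 z -0.01 w 0.336 q6 1.05
t 5.45 th 0.602 rad 0.0643 z 0.095 yaw -0.957 | F tool x 1.1 y(CCW drag +) 1.71 z 0.49 w 0.340 q6 0.96
```

```bash

python3 -m inch '[[0.33,0,-0.325,0.008,-0.05],[0.33,0,-0.325,0.008,-0.05]]' >/dev/null;python3 f.py
python3 -m inch '[[0.33,0,-0.325,0.008,-0.05],[0.33,0,-0.325,0.008,-0.05]]' >/dev/null;python3 f.py
python3 -m inch '[[0.33,0,-0.325,0.008,-0.05],[0.33,0,-0.325,0.008,-0.05]]' >/dev/null;python3 f.py
python3 -m inch '[[0.33,0,-0.325,0.008,-0.05],[0.33,0,-0.325,0.008,-0.05]]' >/dev/null;python3 f.py
python3 - <<'E'
from h import *
s=shot('side','s4')
cv2.imwrite('pics/s4z.png',cv2.resize(s['frame'][200:330,230:400,::-1],None,fx=4,fy=4,interpolation=2))
E
```

```text
t 5.70 th 0.703 rad 0.0642 z 0.095 yaw -0.857 | F tool x 0.7 y(CCW drag +) -0.05 z 0.25 w 0.331 q6 0.87
t 5.95 th 0.804 rad 0.0642 z 0.095 yaw -0.757 | F tool x -0.4 y(CCW drag +) 0.83 z -0.31 w 0.330 q6 0.78
t 6.20 th 0.906 rad 0.0642 z 0.095 yaw -0.657 | F tool x 0.6 y(CCW drag +) 1.04 z 0.45 w 0.334 q6 0.69
t 6.45 th 1.007 rad 0.0641 z 0.095 yaw -0.557 | F tool x 0.1 y(CCW drag +) 0.51 z 0.07 w 0.333 q6 0.59
```

View pics/s4z.png

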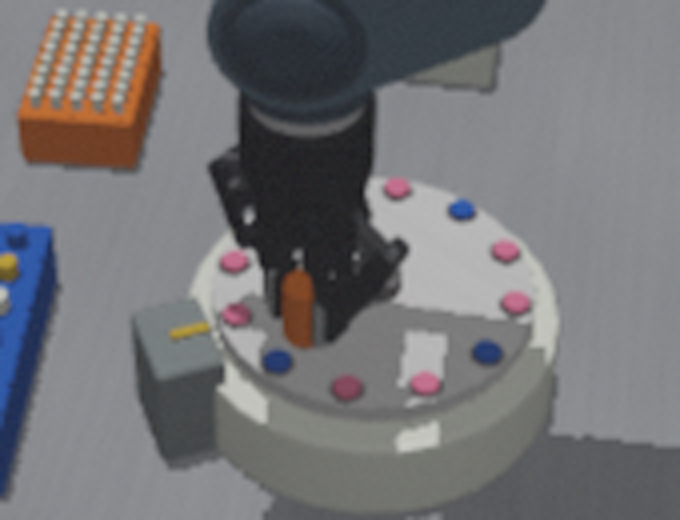

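The knob (zoomed at ~(298,310)) sits between the fingers and the disc follows. I'll carry on counter-clockwise.

```bash

python3 -m inch '[[0.33,0,-0.325,0.008,-0.05],[0.33,0,-0.325,0.008,-0.05]]' >/dev/null;python3 f.py
python3 -m inch '[[0.33,0,-0.325,0.008,-0.05],[0.33,0,-0.325,0.008,-0.05]]' >/dev/null;python3 f.py
python3 -m inch '[[0.33,0,-0.325,0.008,-0.05],[0.33,0,-0.325,0.008,-0.05]]' >/dev/null;python3 f.py
python3 -m inch '[[0.33,0,-0.325,0.008,-0.05],[0.33,0,-0.325,0.008,-0.05]]' >/dev/null;python3 f.py
python3 -m inch '[[0.33,0,-0.325,0.008,-0.05],[0.33,0,-0.325,0.008,-0.05]]' >/dev/null;python3 f.py
python3 -m inch '[[0.33,0,-0.325,0.008,-0.05],[0.33,0,-0.325,0.008,-0.05]]' >/dev/null;python3 f.py
python3 -m inch '[[0.33,0,-0.325,0.008,-0.05],[0.33,0,-0.325,0.008,-0.05]]' >/dev/null;python3 f.py
python3 -m inch '[[0.33,0,-0.325,0.008,-0.05],[0.33,0,-0.325,0.008,-0.05]]' >/dev/null;python3 f.py
```

```text
t 6.75 th 1.107 rad 0.0641 z 0.095 yaw -0.458 | F tool x -0.1 y(CCW drag +) 0.81 z 0.10 w 0.334 q6 0.50
t 7.00 th 1.209 rad 0.0641 z 0.095 yaw -0.358 | F tool x 0.2 y(CCW drag +) 1.52 z 0.08 w 0.334 q6 0.41
t 7.25 th 1.310 rad 0.0641 z 0.095 yaw -0.258 | F tool x 0.8 y(CCW drag +) 0.78 z -0.83 w 0.335 q6 0.31
t 7.50 th 1.411 rad 0.0641 z 0.095 yaw -0.158 | F tool x 0.6 y(CCW drag +) -0.08 z 0.92 w 0.333 q6 0.21
t 7.75 th 1.513 rad 0.0641 z 0.095 yaw -0.058 | F tool x 0.7 y(CCW drag +) 0.82 z -0.41 w 0.334 q6 0.11
t 8.00 th 1.615 rad 0.0642 z 0.095 yaw 0.042 | F tool x 0.3 y(CCW drag +) 0.05 z 0.73 w 0.336 q6 0.02
t 8.25 th 1.716 rad 0.0642 z 0.095 yaw 0.142 | F tool x 0.3 y(CCW drag +) 0.33 z -0.58 w 0.338 q6 -0.08
t 8.50 th 1.818 rad 0.0642 z 0.095 yaw 0.242 | F tool x 0.5 y(CCW drag +) 1.54 z 0.38 w 0.338 q6 -0.19
```

```bash

python3 -m inch '[[0.33,0,-0.325,0.008,-0.05],[0.33,0,-0.325,0.008,-0.05]]' >/dev/null;python3 f.py
python3 -m inch '[[0.33,0,-0.325,0.008,-0.05],[0.33,0,-0.325,0.008,-0.05]]' >/dev/null;python3 f.py
python3 -m inch '[[0.33,0,-0.325,0.008,-0.05],[0.33,0,-0.325,0.008,-0.05]]' >/dev/null;python3 f.py
python3 -m inch '[[0.33,0,-0.325,0.008,-0.05],[0.33,0,-0.325,0.008,-0.05]]' >/dev/null;python3 f.py
python3 -m inch '[[0.33,0,-0.325,0.008,-0.05],[0.33,0,-0.325,0.008,-0.05]]' >/dev/null;python3 f.py
python3 -m inch '[[0.33,0,-0.325,0.008,-0.05],[0.33,0,-0.325,0.008,-0.05]]' >/dev/null;python3 f.py
python3 -m inch '[[0.33,0,-0.325,0.008,-0.05],[0.33,0,-0.325,0.008,-0.05]]' >/dev/null;python3 f.py
python3 -m inch '[[0.33,0,-0.325,0.008,-0.05],[0.33,0,-0.325,0.008,-0.05]]' >/dev/null;python3 f.py
```

```text
t 8.75 th 1.919 rad 0.0643 z 0.095 yaw 0.342 | F tool x 1.1 y(CCW drag +) 1.17 z 0.28 w 0.336 q6 -0.29
t 9.00 th 2.019 rad 0.0644 z 0.095 yaw 0.442 | F tool x 0.6 y(CCW drag +) 0.25 z 0.14 w 0.338 q6 -0.39
t 9.25 th 2.121 rad 0.0644 z 0.095 yaw 0.542 | F tool x 0.1 y(CCW drag +) 1.02 z 0.23 w 0.337 q6 -0.50
t 9.50 th 2.221 rad 0.0645 z 0.095 yaw 0.642 | F tool x 0.6 y(CCW drag +) 0.81 z 0.01 w 0.333 q6 -0.61
t 9.75 th 2.323 rad 0.0646 z 0.095 yaw 0.742 | F tool x 0.3 y(CCW drag +) 0.77 z 1.10 w 0.336 q6 -0.71
t 10.00 th 2.423 rad 0.0646 z 0.095 yaw 0.842 | F tool x 0.6 y(CCW drag +) 0.04 z 0.51 w 0.334 q6 -0.82
t 10.25 th 2.524 rad 0.0647 z 0.095 yaw 0.942 | F tool x 1.1 y(CCW drag +) -0.05 z 0.40 w 0.333 q6 -0.93
t 10.50 th 2.624 rad 0.0648 z 0.095 yaw 1.042 | F tool x 0.6 y(CCW drag +) 0.71 z 0.34 w 0.335 q6 -1.05
```

```bash

python3 -m inch '[[0.33,0,-0.325,0.008,-0.05],[0.33,0,-0.325,0.008,-0.05]]' >/dev/null;python3 f.py
python3 -m inch '[[0.33,0,-0.325,0.008,-0.05],[0.33,0,-0.325,0.008,-0.05]]' >/dev/null;python3 f.py
python3 -m inch '[[0.33,0,-0.325,0.008,-0.05],[0.33,0,-0.325,0.008,-0.05]]' >/dev/null;python3 f.py
python3 -m inch '[[0.33,0,-0.325,0.008,-0.05],[0.33,0,-0.325,0.008,-0.05]]' >/dev/null;python3 f.py
python3 -m inch '[[0.33,0,-0.325,0.008,-0.05],[0.33,0,-0.325,0.008,-0.05]]' >/dev/null;python3 f.py
python3 -m inch '[[0.33,0,-0.325,0.008,-0.05],[0.33,0,-0.325,0.008,-0.05]]' >/dev/null;python3 f.py
python3 -m inch '[[0.33,0,-0.325,0.008,-0.05],[0.33,0,-0.325,0.008,-0.05]]' >/dev/null;python3 f.py
python3 -m inch '[[0.33,0,-0.325,0.008,-0.05],[0.33,0,-0.325,0.008,-0.05]]' >/dev/null;python3 f.py
```

```text
t 10.75 th 2.724 rad 0.0650 z 0.095 yaw 1.142 | F tool x 0.5 y(CCW drag +) 1.58 z 0.85 w 0.336 q6 -1.16
t 11.00 th 2.824 rad 0.0651 z 0.095 yaw 1.242 | F tool x -0.5 y(CCW drag +) 0.56 z -0.38 w 0.334 q6 -1.27
t 11.25 th 2.924 rad 0.0652 z 0.095 yaw 1.342 | F tool x 0.2 y(CCW drag +) 1.26 z 1.10 w 0.338 q6 -1.38
t 11.50 th 3.023 rad 0.0653 z 0.095 yaw 1.442 | F tool x 0.4 y(CCW drag +) 0.75 z -0.13 w 0.332 q6 -1.50
t 11.75 th 3.123 rad 0.0654 z 0.095 yaw 1.542 | F tool x -0.8 y(CCW drag +) 0.75 z -0.11 w 0.338 q6 -1.61
t 12.00 th -3.061 rad 0.0655 z 0.095 yaw 1.642 | F tool x -1.0 y(CCW drag +) 0.78 z -0.28 w 0.336 q6 -1.73
t 12.25 th -2.962 rad 0.0655 z 0.095 yaw 1.742 | F tool x -0.3 y(CCW drag +) 0.88 z -0.85 w 0.333 q6 -1.84
t 12.50 th -2.885 rad 0.0657 z 0.095 yaw 1.841 | F tool x -2.3 y(CCW drag +) 9.16 z -0.50 w 0.338 q6 -1.95
```

```bash

python3 -m inch '[[0.33,0,-0.325,0.008,-0.05]]' >/dev/null;python3 f.py
python3 -m inch '[[0.33,0,-0.325,0.008,-0.05]]' >/dev/null;python3 f.py
python3 -m inch '[[0.33,0,-0.325,0.008,-0.05]]' >/dev/null;python3 f.py
python3 -m inch '[[0.33,0,-0.325,0.008,-0.05]]' >/dev/null;python3 f.py
python3 -m inch '[[0.33,0,-0.325,0.008,-0.05]]' >/dev/null;python3 f.py
python3 -m inch '[[0.33,0,-0.325,0.008,-0.05]]' >/dev/null;python3 f.py
python3 -m inch '[[0.33,0,-0.325,0.008,-0.05]]' >/dev/null;python3 f.py
python3 -m inch '[[0.33,0,-0.325,0.008,-0.05]]' >/dev/null;python3 f.py
```

```text
t 12.62 th -2.840 rad 0.0657 z 0.095 yaw 1.891 | F tool x -5.2 y(CCW drag +) 9.49 z -0.07 w 0.335 q6 -2.01
t 12.75 th -2.793 rad 0.0658 z 0.095 yaw 1.941 | F tool x -4.2 y(CCW drag +) 10.25 z -0.07 w 0.338 q6 -2.07
t 12.88 th -2.744 rad 0.0659 z 0.095 yaw 1.991 | F tool x -4.7 y(CCW drag +) 8.84 z -0.71 w 0.337 q6 -2.12
t 13.00 th -2.692 rad 0.0659 z 0.095 yaw 2.041 | F tool x -4.6 y(CCW drag +) 8.15 z -0.04 w 0.335 q6 -2.18
t 13.12 th -2.640 rad 0.0659 z 0.095 yaw 2.092 | F tool x -3.8 y(CCW drag +) 7.38 z -0.92 w 0.335 q6 -2.24
t 13.25 th -2.587 rad 0.0659 z 0.095 yaw 2.142 | F tool x -4.1 y(CCW drag +) 4.66 z -0.68 w 0.331 q6 -2.29
t 13.38 th -2.532 rad 0.0659 z 0.095 yaw 2.192 | F tool x -3.0 y(CCW drag +) 3.22 z -1.33 w 0.335 q6 -2.35
t 13.50 th -2.478 rad 0.0659 z 0.095 yaw 2.242 | F tool x -2.1 y(CCW drag +) 4.02 z 0.63 w 0.336 q6 -2.40
```

```bash

python3 -m inch '[[0.33,0,-0.325,0.008,-0.05]]' >/dev/null;python3 f.py
python3 -m inch '[[0.33,0,-0.325,0.008,-0.05]]' >/dev/null;python3 f.py
python3 -m inch '[[0.33,0,-0.325,0.008,-0.05]]' >/dev/null;python3 f.py
python3 -m inch '[[0.33,0,-0.325,0.008,-0.05]]' >/dev/null;python3 f.py
python3 -m inch '[[0.33,0,0,0,0],[0.33,0,0,0,0]]' >/dev/null;python3 f.py
```

```text
t 13.62 th -2.424 rad 0.0659 z 0.095 yaw 2.292 | F tool x -1.4 y(CCW drag +) 1.62 z 0.06 w 0.331 q6 -2.46
t 13.75 th -2.369 rad 0.0659 z 0.095 yaw 2.342 | F tool x -1.1 y(CCW drag +) 0.65 z -0.16 w 0.336 q6 -2.51
t 13.88 th -2.318 rad 0.0659 z 0.095 yaw 2.392 | F tool x -0.7 y(CCW drag +) 1.06 z 0.40 w 0.333 q6 -2.56
t 14.00 th -2.269 rad 0.0660 z 0.095 yaw 2.442 | F tool x -1.0 y(CCW drag +) 0.54 z 0.62 w 0.332 q6 -2.62
t 14.25 th -2.268 rad 0.0659 z 0.095 yaw 2.440 | F tool x 0.1 y(CCW drag +) 0.07 z 0.23 w 0.334 q6 -2.61
```

```bash

python3 -m inch '[[0.33,0,0.325,0.008,0.05]]' >/dev/null;python3 f.py
python3 -m inch '[[0.33,0,0.325,0.008,0.05]]' >/dev/null;python3 f.py
python3 -m inch '[[0.33,0,0.325,0.008,0.05]]' >/dev/null;python3 f.py
python3 -m inch '[[0.33,0,0.325,0.008,0.05]]' >/dev/null;python3 f.py
python3 -m inch '[[0.33,0,0.325,0.008,0.05]]' >/dev/null;python3 f.py
python3 -m inch '[[0.33,0,0.325,0.008,0.05]]' >/dev/null;python3 f.py
python3 -m inch '[[0.33,0,0.325,0.008,0.05]]' >/dev/null;python3 f.py
python3 -m inch '[[0.33,0,0.325,0.008,0.05]]' >/dev/null;python3 f.py
python3 -m inch '[[0.33,0,0.325,0.008,0.05]]' >/dev/null;python3 f.py
python3 -m inch '[[0.33,0,0.325,0.008,0.05]]' >/dev/null;python3 f.py
python3 -m inch '[[0.33,0,0.325,0.008,0.05]]' >/dev/null;python3 f.py
python3 -m inch '[[0.33,0,0.325,0.008,0.05]]' >/dev/null;python3 f.py
python3 -m inch '[[0.33,0,0.325,0.008,0.05]]' >/dev/null;python3 f.py
python3 -m inch '[[0.33,0,0.325,0.008,0.05]]' >/dev/null;python3 f.py
python3 -m inch '[[0.33,0,0.325,0.008,0.05]]' >/dev/null;python3 f.py
python3 -m inch '[[0.33,0,0.325,0.008,0.05]]' >/dev/null;python3 f.py
python3 -m inch '[[0.33,0,0,0,0]]' >/dev/null;python3 f.py
```

```text
t 14.38 th -2.312 rad 0.0658 z 0.095 yaw 2.389 | F tool x 0.3 y(CCW drag +) -1.12 z 0.82 w 0.335 q6 -2.56
t 14.50 th -2.364 rad 0.0658 z 0.095 yaw 2.339 | F tool x 0.4 y(CCW drag +) -1.16 z -0.68 w 0.333 q6 -2.51
t 14.62 th -2.414 rad 0.0658 z 0.095 yaw 2.289 | F tool x -0.2 y(CCW drag +) 0.15 z -0.32 w 0.338 q6 -2.45
t 14.75 th -2.453 rad 0.0656 z 0.096 yaw 2.239 | F tool x 4.6 y(CCW drag +) -8.43 z 0.42 w 0.336 q6 -2.40
t 14.88 th -2.488 rad 0.0655 z 0.096 yaw 2.189 | F tool x 4.8 y(CCW drag +) -8.58 z -0.52 w 0.339 q6 -2.34
t 15.00 th -2.533 rad 0.0655 z 0.096 yaw 2.139 | F tool x 4.8 y(CCW drag +) -9.03 z 1.48 w 0.336 q6 -2.29
t 15.12 th -2.581 rad 0.0655 z 0.096 yaw 2.089 | F tool x 4.8 y(CCW drag +) -9.60 z 1.16 w 0.337 q6 -2.23
t 15.25 th -2.632 rad 0.0654 z 0.096 yaw 2.039 | F tool x 3.5 y(CCW drag +) -8.91 z -0.03 w 0.339 q6 -2.18
t 15.38 th -2.684 rad 0.0654 z 0.096 yaw 1.989 | F tool x 3.7 y(CCW drag +) -8.54 z 0.39 w 0.336 q6 -2.12
t 15.50 th -2.737 rad 0.0654 z 0.096 yaw 1.939 | F tool x 3.1 y(CCW drag +) -5.90 z 0.23 w 0.332 q6 -2.06
t 15.62 th -2.791 rad 0.0654 z 0.095 yaw 1.889 | F tool x 1.9 y(CCW drag +) -5.39 z 0.09 w 0.333 q6 -2.01
t 15.75 th -2.846 rad 0.0654 z 0.095 yaw 1.839 | F tool x 0.9 y(CCW drag +) -3.97 z 0.77 w 0.337 q6 -1.95
t 15.88 th -2.900 rad 0.0654 z 0.095 yaw 1.789 | F tool x 0.4 y(CCW drag +) -2.33 z 0.51 w 0.336 q6 -1.89
t 16.00 th -2.954 rad 0.0654 z 0.095 yaw 1.739 | F tool x -0.1 y(CCW drag +) -2.43 z 0.35 w 0.335 q6 -1.84
t 16.12 th -3.007 rad 0.0654 z 0.095 yaw 1.689 | F tool x -0.8 y(CCW drag +) -0.91 z -0.59 w 0.332 q6 -1.78
t 16.25 th -3.058 rad 0.0654 z 0.095 yaw 1.639 | F tool x -0.2 y(CCW drag +) -1.12 z 0.89 w 0.338 q6 -1.72
t 16.38 th -3.061 rad 0.0655 z 0.095 yaw 1.641 | F tool x -0.2 y(CCW drag +) 0.22 z -0.28 w 0.335 q6 -1.73
```

```bash

python3 -m inch '[[0.33,0,-0.325,0.008,-0.05],[0.33,0,-0.325,0.008,-0.05],[0.33,0,-0.325,0.008,-0.05],[0.33,0,-0.325,0.008,-0.05],[0.33,0,-0.325,0.008,-0.05],[0.33,0,-0.325,0.008,-0.05],[0.33,0,-0.325,0.008,-0.05]]' >/dev/null;python3 f.py
python3 -m inch '[[0.33,0,-0.325,0.008,-0.05]]' >/dev/null;python3 f.py
python3 -m inch '[[0.33,0,-0.17,0,-0.025]]' >/dev/null;python3 f.py
python3 -m inch '[[0.33,0,0,0,0],[0.33,0,0,0,0],[0.33,0,0,0,0]]' >/dev/null;python3 f.py
```

```text
t 17.25 th -2.744 rad 0.0661 z 0.095 yaw 1.993 | F tool x -4.9 y(CCW drag +) 9.31 z -0.44 w 0.337 q6 -2.12
t 17.38 th -2.692 rad 0.0661 z 0.095 yaw 2.043 | F tool x -4.9 y(CCW drag +) 8.26 z -0.09 w 0.333 q6 -2.18
t 17.50 th -2.662 rad 0.0661 z 0.095 yaw 2.067 | F tool x -3.8 y(CCW drag +) 7.51 z -0.48 w 0.333 q6 -2.21
t 17.88 th -2.647 rad 0.0659 z 0.095 yaw 2.066 | F tool x -3.2 y(CCW drag +) 5.43 z -0.22 w 0.334 q6 -2.21
```

```bash

python3 -m inch '[[0.33,0,0.15,0,0],[0.2,0,0,0,0],[0,0,0,0,0],[0,0,0,0,0],[-0.2,0,0,0,0],[-0.3,0,0,0,0]]' >/dev/null;python3 f.py
python3 -m inch '[[-0.3,-2,0,0,0],[-0.3,-3,0,0,0],[-0.3,-4,0,0,0],[-0.3,-4,0,0,0],[-0.3,0,0,0,0]]' >/dev/null;python3 f.py
python3 - <<'E'
from h import *
t=shot('top','t5');s=shot('side','s5')
ks=blob(s,(5,150,80),(18,255,255),(270,240,380,330));print('knob side',ks)
if ks:
  p=atz(s,*ks[0],.112);print(p,np.arctan2(p[1]-.0825,p[0]-.5295))
cv2.imwrite('pics/s5z.png',cv2.resize(s['frame'][200:330,230:400,::-1],None,fx=4,fy=4,interpolation=2))
E
```

```text
t 18.62 th -2.658 rad 0.0658 z 0.095 yaw 2.066 | F tool x 0.2 y(CCW drag +) -0.57 z 0.14 w 0.646 q6 -2.20
t 19.25 th -2.640 rad 0.0640 z 0.229 yaw 2.066 | F tool x 1.1 y(CCW drag +) -1.01 z 0.16 w 0.652 q6 -2.20
knob side (array([348.32374101, 257.70503597]), array([344, 249,  10,  18, 139], dtype=int32))
[0.47083393 0.05490621 0.112     ] -2.7019422364388435
```

View pics/s5z.png

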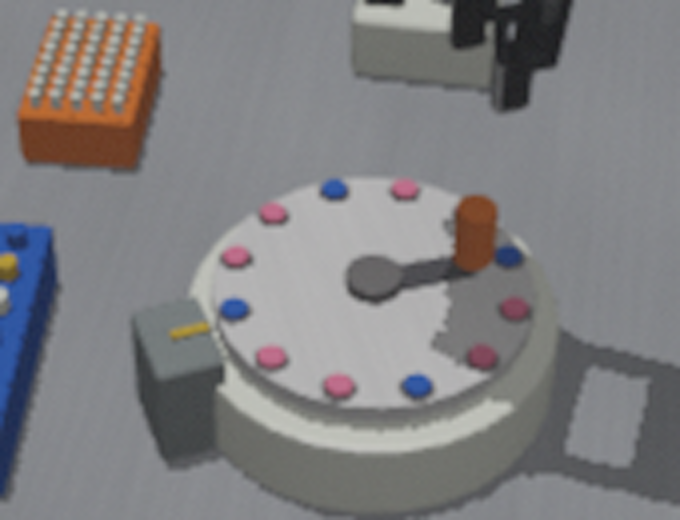

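```bash

python3 -m inch '[[1,0,0,0,0.18],[1,0,0,0,0.18],[1,0,0,0,0.18],[1,0,0,0,0.18],[1,0,0,0,0.18],[1,0,0,0,0.18],[1,0,0,0,0.18],[1,0,0,0,0.18],[1,0,0,0,0]]' >/dev/null;python3 f.py
python3 - <<'E'
from h import *
st,M=info()
print((M.T@(np.array([.5165,-.271,.10])-st['position'])*100).round(2))
E
```

```text
t 20.48 th -2.668 rad 0.0666 z 0.223 yaw 0.628 | F tool x 0.3 y(CCW drag +) 0.31 z -0.00 w -0.001 q6 -0.77
t 20.48 p [0.4697 0.0486 0.2234] rad 0.0666 th -2.668 yaw_y 0.628 x [-0.003  0.    -1.   ] q6 -0.766 F [ 0.25  0.18 -0.3 ] w -0.001
[ 12.31 -14.97  28.64]
```

```bash

python3 -m inch '[[1,0,-1.87,3.58,0],[1,0,-1.87,3.58,0],[1,0,-1.87,3.58,0],[1,0,-1.87,3.58,0],[1,0,-1.87,3.58,0],[1,0,-1.87,3.58,0],[1,0,-1.87,3.58,0],[1,0,-1.87,3.58,0],[1,0,0,0,0]]' >/dev/null;python3 f.py
python3 -m inch '[[1,4,0,0,0],[1,4,0,0,0],[1,2,0,0,0],[1,0,0,0,0],[1,0,0,0,0]]' >/dev/null
python3 - <<'E'
from h import *
st,M=info()
print((M.T@(np.array([.5165,-.271,.085])-st['position'])*100).round(2))
s=shot('side','s6');t=shot('top','t6')
print(proj(s,st['position']),proj(s,[.5165,-.271,.077]))
cv2.imwrite('pics/s6z.png',cv2.resize(s['frame'][150:240,290:400,::-1],None,fx=6,fy=6,interpolation=2))
E
```

```text
t 21.60 th -1.605 rad 0.3524 z 0.224 yaw 0.626 | F tool x 0.3 y(CCW drag +) 0.62 z -0.91 w 0.001 q6 -1.31
t 22.23 p [ 0.5182 -0.2717  0.127 ] rad 0.3509 th -1.601 yaw_y 0.627 x [ 0.002 -0.002 -1.   ] q6 -1.303 F [-0.42 -0.11  0.48] w 0.001
[ 4.2  -0.1  -0.17]
(np.float64(343.91691348292807), np.float64(178.1070607980589)) (np.float64(343.5259928658694), np.float64(192.01984876187436))
```

View pics/s6z.png

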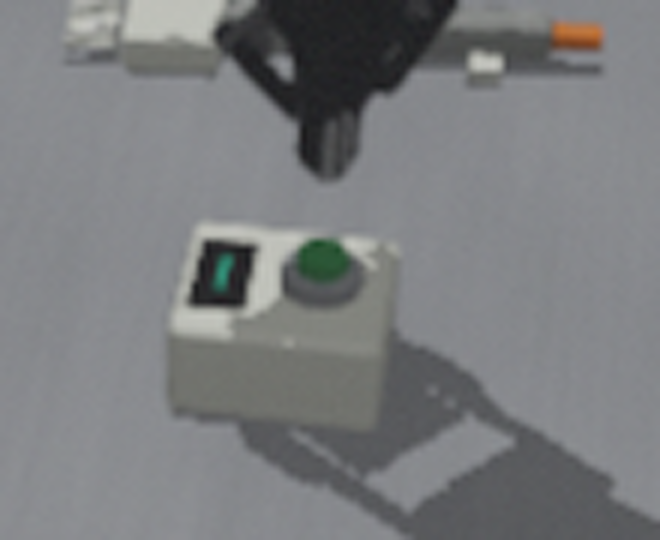

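```bash

python3 -m inch '[[1,2,-0.1,-0.17,0],[1,1.5,0,0,0],[1,0.8,0,0,0],[1,0,0,0,0]]';
python3 -m inch '[[1,0.3,0,0,0],[1,0,0,0,0]]'
python3 -m inch '[[1,0.2,0,0,0],[1,0,0,0,0]]'
```

```text
clock: 22.82
position: [0.5149, -0.2701, 0.081]
orientation: [0.322, 0.63, -0.322, 0.629]
contact_force: [-0.1, -0.0, -0.9]
width: -0.003
clock: 23.08
position: [0.5157, -0.2706, 0.0795]
orientation: [0.322, 0.63, -0.322, 0.63]
contact_force: [-0.1, 1.5, 0.2]
width: -0.001
clock: 23.32
position: [0.5155, -0.2705, 0.0773]
orientation: [0.322, 0.63, -0.322, 0.63]
contact_force: [-0.3, 0.7, 0.7]
width: -0.0
```

```bash

python3 -m inch '[[1,0.2,0,0,0],[1,0,0,0,0]]'|grep -E 'pos|force'
python3 -m inch '[[1,0.2,0,0,0],[1,0,0,0,0]]'|grep -E 'pos|force'
python3 -m inch '[[1,0.15,0,0,0],[1,0,0,0,0]]'|grep -E 'pos|force'
```

```text
position: [0.5156, -0.2706, 0.0755]
contact_force: [-0.9, -0.1, 2.0]
position: [0.5157, -0.2706, 0.0735]
contact_force: [-1.3, 0.5, 3.2]
position: [0.5156, -0.2706, 0.072]
contact_force: [0.4, 0.4, 3.9]
```

```bash

python3 -m inch '[[1,0.1,0,0,0],[1,0,0,0,0]]'|grep -E 'pos|force'
python3 -m inch '[[1,0.1,0,0,0],[1,0,0,0,0]]'|grep -E 'pos|force'
```

```text
position: [0.5157, -0.2706, 0.071]
contact_force: [-0.7, 1.2, 5.1]
position: [0.5157, -0.2706, 0.0709]
contact_force: [-3.7, 2.7, 12.2]
```

```bash

python3 -m inch '[[1,-0.5,0,0,0],[1,-1,0,0,0],[1,-3,0,0,0],[1,-5,0,0,0],[1,-5,0,0,0],[1,0,0,0,0]]'
python3 - <<'E'
from h import *
s=shot('side','s7')
ks=blob(s,(5,150,80),(18,255,255),(270,240,380,330));p=atz(s,*ks[0],.112);print(ks[0],np.arctan2(p[1]-.0825,p[0]-.5295))
b=blob(s,(45,90,30),(85,255,255),(330,180,360,205));print('btn',b)
cv2.imwrite('pics/s7z.png',cv2.resize(s['frame'][150:330,250:400,::-1],None,fx=3,fy=3,interpolation=2))
E
```

```text
clock: 25.32
position: [0.5175, -0.2721, 0.22]
orientation: [0.321, 0.626, -0.322, 0.633]
contact_force: [-0.3, 0.2, 0.7]
width: 0.002
[348.44680851 257.34751773] -2.68461420928032
btn (array([343.28571429, 192.69047619]), array([340, 190,   8,   7,  42], dtype=int32))
```

View pics/s7z.png

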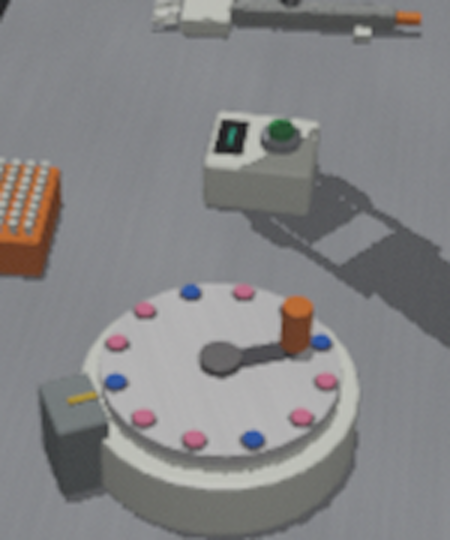

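The knob hasn't moved since I let go of it (348,257), and the button is up again at (343,193), so I'm handing in.

```bash
python3 -c "
from bench import r
print(r.finish_job())"
```

```text
the job is handed in; nothing more can be done
None
```

I left the carousel standing at the tight spot, pressed the green button all the way down there, let go of everything and handed the job in at about 25 s. No verdict came back.

- **Grip:** The set grip force is half the most, about 60 N, which is too hard for the knob. I never clamped it: I held the fingers about 28 mm apart around it and pushed with one pad at a time.
- **Tight spot:** Free drag was about 1 N. The tight spot showed up in both directions, peaking at about 10 N. The rises and falls felt both ways put its middle at about -2.685 rad (angle of the knob about the axis, world frame).
- **Where it stands:** I stopped at about -2.665 rad, working back from the tool position. The side camera gave -2.70 just after I let go and -2.685 at the end. That is about 0.02 rad from the middle, with roughly 0.15 rad allowed.
- **Button:** It bottomed out at a tool height of 71 mm, with about 12 N upward on the tool at the end of travel. In the last picture it is up again, the knob hasn't moved, and the gripper is clear of everything.

**Checks that disagreed:** The two cameras differed by 4–6 mm in y, so I used the average, and the press still landed on the button. The force between the shoe and the carousel can't be read directly, so I inferred the position from the drag. I didn't measure the other things on the bench again at the end; the moves kept clear of them.

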